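# Pack a tested board and stack the next tray over it

## Robot

A 6-joint arm with a two-finger parallel gripper is mounted at the origin on the work surface. World frame = base frame: x ahead of the robot, y to its left, z up, the work surface at z = 0. Lengths are in m, angles in rad, forces in N, time in s.
With the tool pointing down it reaches from about 0.275 to 0.825 m from the base axis. Payload 4.9 kg.
Tool frame: the origin (TCP) lies between the finger pads; the fingertips stand 14 mm ahead of it and the grasp point (between the pads) lies 5 mm behind it; z points along the fingers, y is the line along which they close (so a half turn about z gives the same grasp; the last joint's range is limited). The gripper opens to 85 mm and grips with 20 to 120 N. Pads are 22 mm wide; open, the fingers measure 114 mm over their backs; the gripper's body (76 mm by 85 mm) begins 54 mm behind the grasp point. The pads swing forward as they close: fully open they stand 13 mm farther back than shut.
Start: joints at [1.21, 0.326, -0.193, 1.052, 0, 1.437], TCP at [0.124, 0.536, 0.245] pointing down, gripper open.
Joint ranges: [-2.65, 2.65], [-0.97, 1.79], [-1.3, 1.35], [-1.93, 2.1], [-1.47, 1.37], [-3.14, 3.14]. Speed limits (rad/s): [2.57, 2.57, 3.14, 3.14, 3.14, 3.14].

## Interface

Orientations are given as [roll, pitch, yaw] about the fixed x, y, z axes, in that order (R = Rz(yaw) Ry(pitch) Rx(roll)).
In Python, from station import robot gives the robot as it stands. The module is installed in compiled form; this text tells all that it offers.
- The arm moves only by the tool drive_tool, never from a script. Its argument "targets" is a list of rows, each a list of 7 numbers: the shift along the tool's x, y, z scaled (see below), then the turn, a rotation vector about the tool's x, y, z scaled (see below), then the opening, from 0 (shut) to 1 (fully open). A call has 1 to 12 rows; each row is the pose to reach, as a shift and turn from the pose commanded when the call began, along the tool's axes at that moment; what a row does not reach only later rows make up. The controller multiplies each number of a shift by 0.8 m and each number of a turn by 0.5 rad. A row lasts 1/10 s, in which the tool goes at most 50 mm and 8.59 degrees, less where a joint would pass 70% of its speed; a pose out of reach is approached as far as the arm can. A call with a number of a shift or a turn outside -1 to 1 is refused whole. A call with a gripper value outside its range is refused whole. The fingers move at their own pace and stop on an object; "squeeze" is the grip in N (left out, the last holds). Time passes only in rows, so rows that repeat a pose let the fingers close. It gives the time, the measured TCP pose, the force, the opening and the grip force at its end, in the units of the state.
- robot.get_state(): the state, without advancing time (a new reading comes with each control period).
- robot.get_image(name): name is "side" or "top"; returns a dict with "color" (480x640x3 uint8, red, green, blue), "range_z" (480x640 float32, m along the optical axis (not along the pixel's ray), 0 where there is no reading), "vfov" (degrees; the focal length in pixels is half the picture's height over the tangent of half this angle, whatever the lens; pixels are square), "cx", "cy" (the principal point, pixels), "world_from_camera" (4x4, takes a point from camera to world coordinates). Camera axes: x right, y up, looking along -z (the intrinsics and any distortion apply to the point x, -y, -z); pixel columns grow to the right and rows downward; lengths in m; the calibration is good to about 2 mm. A picture is of the moment at which its call begins.
- robot.sign_off(): hands the job in; it is judged then, once.
The state is a dict: "time": time; "q": joint angles; "qd": joint speeds; "effort": joint torques, N m; "tcp_pos": TCP position; "eef_rot": TCP orientation; "contact_force": force on the tool from outside, world axes, zero at the start; "ft_torque": the same for the moment, N m; "width": finger opening in m; "grasp_force": force on a finger pad.
Only numpy, scipy, OpenCV 4.12 (cv2) and the standard library are available. Lean on these libraries where they do the work, as an engineer would, in place of code of your own. Each camera call takes 0.05 s, during which the arm holds its last target. There are 200 camera calls.

## Task

Lay the tested red board with the copper coil in the red tray, flat on its floor with the coil up, then put the empty blue tray on top of the red one, turned to the facing in which it stacks fully home on the rim instead of nesting down onto the board. Set both down gently, without letting them fall, and do not press on the board; leave the red tray about where it stands and everything else on the bench alone.

Things in the scene. Friction and masses are not known exactly. Their poses are not given: they have to be found in the camera images.
- base: Red bottom tray, empty on the bench, 0.5 kg, 180 (x) x 60 (y) x 45 mm. Origin: centre of underside; z up; +x towards its one white end wall. Floor 3 mm thick. Lower half (to z = 20 mm) narrower: 164 x 46 mm outside, 158 x 40 inside; upper half to the rim: 180 x 60 outside, upright 4 mm walls, 172 x 52 inside. Under the step each long side has two lugs 14 mm long, at x = 68 and -36 mm, down to z = 0.
- tray: Empty blue tray, about 0.18 kg, on the bench; same shape, origin and axes as the red tray (+x towards its white end wall). Its long sides are plain and upright for 50 mm at the middle, from 23 to 45 mm height: grip there, across the 60 mm width.
- base_mark (a point): Middle of the top edge of the red tray's white end wall, (90, 0, 45) mm in its frame. Each long rim has 22 mm long notches at x = 68 and -36 mm, down to 23 mm height, and at x = -68 and 36 mm 22 mm long saddles, 5 mm deep. The blue tray has the same.
- tray_mark (a point): Middle of the top edge of the blue tray's white end wall, (90, 0, 45) mm in its frame. Placed with white ends opposite, the upper tray's lugs stand in the saddles: it stacks 40 mm above the lower, centred (play 4 mm in x, 3 mm in y). With white ends at the same end the lugs drop into the notches and it nests, only 23 mm above.
- board: Tested board, about 0.06 kg: red circuit board 80 (x) x 24 (y) x 3 mm with an upright black and copper coil block, 20 (x) x 16 (y) mm, at its middle; top 28 mm above the underside. Other parts, up to 9 mm above the underside, are 19 mm or more from the middle along x. Origin: centre of underside. Grip the block along the board's x, so the fingers lie along the tray when loading; it may lie either way round.
- untested: Untested board, same shape but green; stays where it is. Origin: centre of the underside.
- spares: Two grey spare trays nested in one another, 180 x 60 x 67 mm; bystander. Origin: centre of the underside.
- driver: Screwdriver lying on the bench, 170 mm; bystander.
- tape: Yellow tape roll, 90 mm across, 18 mm high; bystander.
- meter: Yellow hand meter lying flat, 150 x 75 x 32 mm; bystander.
Mind the look-alikes: they are no part of the job. What is shaped like the board but purple is not meant. There is more than one size of the base; the job needs the larger.

How it is judged:
By the outcome, as a careful person would: the job done as asked, in the order asked, and still so for the second after the job is handed in, with the robot touching nothing.
It also fails if it takes over 54 s, if anything falls off the work surface, if the arm or the gripper's body presses on something with over 40 N, if the wrist force passes 120 N, or if a joint passes its speed limit or range.

## Working session

There is one attempt and no reset: what is moved stays moved. The work goes in short steps, Python scripts to look and compute and a tool call to move; the robot and the scene stay as the last step left them, time stands still between calls to the robot, and variables do not carry over. Pictures are saved under pics/ and viewed, at most 10 in all, crops included, and the job is handed in when it is done.

Besides the shell and the picture viewer there is one more tool, called after "Call:" as name(argument=value, ...), one argument or row to a line, values as JSON. drive_tool: Moves the arm, as the interface text tells. Its arguments: {"type":"object","properties":{"targets":{"type":"array","items":{"type":"array","items":{"type":"number"}}},"squeeze":{"type":"number"}},"required":["targets"]}

```bash
mkdir -p pics
python3 - <<'E'
from station import robot
import numpy as np,cv2
s=robot.get_state();print({k:np.round(v,3).tolist() for k,v in s.items()})
for n in("top","side"):
    d=robot.get_image(n);np.savez(n+"0.npz",**d)
    cv2.imwrite(f"pics/{n}0.png",d["color"][:,:,::-1]);print({k:(v.tolist() if hasattr(v,'tolist') else v) for k,v in d.items() if k not in("color","range_z")})
E
```

```text
{'time': 0.0, 'q': [1.21, 0.327, -0.194, 1.052, 0.0, 1.437], 'qd': [-0.0, -0.0, 0.001, 0.001, 0.001, 0.0], 'effort': [-0.0, -44.34, 26.244, 0.016, -0.0, -0.0], 'tcp_pos': [0.123, 0.535, 0.244], 'eef_rot': [-3.14, -0.0, 2.915], 'contact_force': [0.283, 0.22, -0.579], 'ft_torque': [-0.036, 0.003, 0.012], 'grasp_force': 0.0, 'width': 0.085}
{'vfov': 46.15761155162863, 'cx': 322.64683398456805, 'cy': 236.62499067577622, 'world_from_camera': [[0.009763770149608515, 0.9979723480193381, -0.06289563880934136, 0.4751335708676551], [-0.9998642981000456, 0.008908966293252742, -0.013856973135895083, -0.013113430190774593], [-0.013268540890725074, 0.06302240005232425, 0.9979239063747676, 1.5597415288449203], [0.0, 0.0, 0.0, 1.0]]}
{'vfov': 43.44051120438326, 'cx': 323.73332074765017, 'cy': 241.2923706770567, 'world_from_camera': [[0.9417304193999534, 0.23580804063132096, -0.23987160138375146, 0.21097214235005302], [-0.33629553718932315, 0.6451880360435691, -0.6860304000645941, -0.9760123518369623], [-0.007009197053344734, 0.7267234454177598, 0.6868943914728144, 1.0182394587649752], [0.0, 0.0, 0.0, 1.0]]}
```

View pics/top0.png

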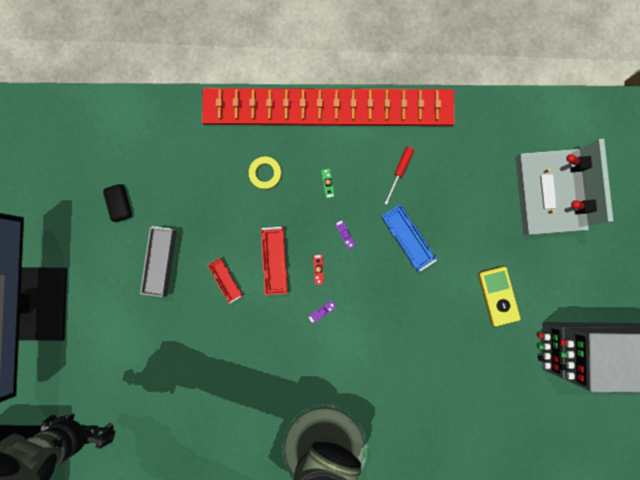

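View pics/side0.png

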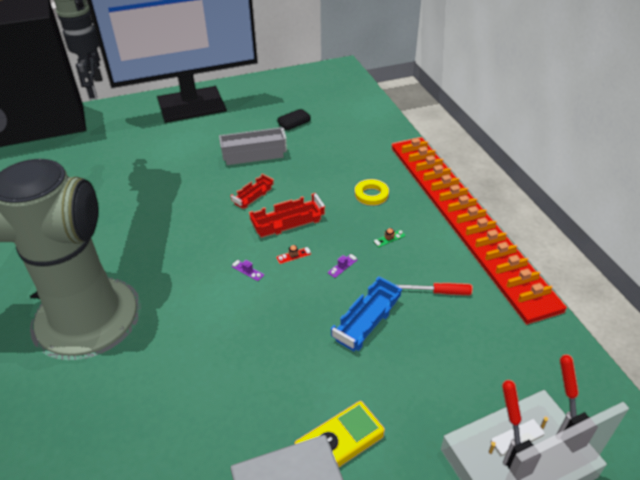

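The top view shows the large red tray at about (274,260), the red board at (318,269), and the blue tray at (408,238) with its white end at (427,265). The side view shows the red tray's white end at (322,205), which is the end farther from the robot, at larger x.

```bash
cat > h.py <<'E'
import numpy as np,cv2
from station import robot
def rays(d,u,v):
    f=240/np.tan(np.radians(d["vfov"])/2)
    c=np.stack([(u-d["cx"])/f,-(v-d["cy"])/f,-np.ones(np.shape(u))],-1)
    T=d["world_from_camera"]; return T[:3,3],c@T[:3,:3].T
def onplane(d,u,v,z):
    o,r=rays(d,u,v); return o+r*((z-o[2])/r[...,2])[...,None]
def cloud(d):
    v,u=np.mgrid[:480,:640].astype(float); o,r=rays(d,u,v); return o+r*d["range_z"][...,None]
def masks(d):
    h=cv2.cvtColor(d["color"],cv2.COLOR_RGB2HSV); H,S,V=[h[...,i].astype(int) for i in range(3)]
    return dict(red=((H<8)|(H>172))&(S>140)&(V>70),blue=(H>100)&(H<125)&(S>130)&(V>60),white=(S<60)&(V>150))
def blobs(m,lo,hi=1e9):
    n,l,st,c=cv2.connectedComponentsWithStats(m.astype(np.uint8)); 
    return [(l==i,st[i],c[i]) for i in range(1,n) if lo<=st[i][4]<=hi]
def rect(p):
    (c,wh,a)=cv2.minAreaRect((p[:,:2]*1000).astype(np.float32)); 
    if wh[0]<wh[1]: wh=wh[::-1];a+=90
    return np.round(c,1),np.round(wh,1),round((a+90)%180-90,1)
E
python3 - <<'E'
from h import *
for n in("top","side"):
    d=dict(np.load(n+"0.npz")); P=cloud(d); M=masks(d)
    g=P[...,2][(d["color"][...,1]>80)&(d["color"][...,0]<70)]; print(n,"bench z",np.percentile(g,[5,50,95]).round(4))
    for c in("red","blue"):
        for m,st,ct in blobs(M[c],60,6000):
            p=P[m]; z=p[:,2]; m2=cv2.dilate(m.astype(np.uint8),np.ones((9,9)))>0
            print(c,st.tolist(),"zmax",np.percentile(z,97).round(3))
            zz=(P[...,2]>.036)&(P[...,2]<.05)&m2
            vv,uu=np.nonzero(zz)
            if len(uu)>20: print("  rim cloud",rect(P[zz]),"rim ray",rect(onplane(d,uu+0.,vv+0.,np.full(len(uu),.045))))
            vv,uu=np.nonzero(m); print("  mask on z=3mm",rect(onplane(d,uu+0.,vv+0.,np.full(len(uu),.003))), "z45",rect(onplane(d,uu+0.,vv+0.,np.full(len(uu),.045))))
            w=m2&M["white"]; 
            if w.sum()>3: print("  white",w.sum(),P[w].mean(0).round(3))
            zz=(P[...,2]>.017)&(P[...,2]<.034)&m2
            if 2<zz.sum(): print("  z17-34",zz.sum(),rect(P[zz]),P[zz].mean(0).round(4))
d=dict(np.load("top0.npz"));e=dict(np.load("side0.npz"))
a=cv2.resize(d["color"][210:320,255:365],(550,550),interpolation=2);b=cv2.resize(e["color"][180:290,225:335],(250,250),interpolation=2)
b=cv2.copyMakeBorder(b,0,300,0,0,cv2.BORDER_CONSTANT)
cv2.imwrite("pics/crop1.png",np.hstack([a,b])[:,:,::-1])
E
```

```text
top bench z [-0.0052  0.0006  0.0067]
red [395, 147, 19, 30, 261] zmax 0.032
  mask on z=3mm (array([ 786.2, -216.3]), array([86.6, 24.5]), -22.9) z45 (array([ 777.8, -210.8]), array([84.2, 23.8]), -22.9)
  white 11 [ 0.737 -0.194  0.015]
  z17-34 264 (array([ 776.6, -210.8]), array([99.9, 24.5]), -23.4) [ 0.7822 -0.2132  0.0241]
red [567, 155, 13, 10, 88] zmax 0.246
  rim cloud (array([ 792.6, -645.6]), array([41., 20.]), -22.2) rim ray (array([ 793.5, -646.9]), array([41.5, 20.1]), -23.1)
  mask on z=3mm (array([ 794.6, -684.2]), array([36.7, 21.3]), 58.6) z45 (array([ 786. , -666.1]), array([35.7, 20.8]), 58.6)
  white 73 [ 0.793 -0.645  0.055]
red [572, 201, 13, 8, 85] zmax 0.25
  rim cloud (array([ 663.1, -658.7]), array([40.7, 18.5]), -2.3) rim ray (array([ 663.2, -660.4]), array([40.9, 18.7]), -1.0)
  mask on z=3mm (array([ 668.5, -696.1]), array([33. , 19.5]), -89.5) z45 (array([ 663.3, -677.7]), array([32.1, 18.9]), -89.5)
  white 50 [ 0.666 -0.643  0.081]
red [260, 227, 28, 68, 1482] zmax 0.047
  rim cloud (array([506. , 140.6]), array([180. ,  60.6]), 4.6) rim ray (array([
[... 3423 characters left out ...]
523.6]), array([92.1, 23.4]), 65.4)
  white 197 [ 0.713 -0.558  0.059]
blue [108, 0, 83, 12, 305] zmax 0.351
  mask on z=3mm (array([ 364.2, 1671.8]), array([338.8,  46.6]), -0.2) z45 (array([ 357.9, 1562.3]), array([324.8,  44.7]), -0.2)
  white 172 [0.321 0.78  0.329]
blue [336, 277, 66, 74, 2180] zmax 0.044
  rim cloud (array([ 567.8, -226.4]), array([184.4,  62.9]), 34.0) rim ray (array([ 565.9, -230.4]), array([187.2,  64.1]), 33.8)
  mask on z=3mm (array([ 579.8, -206.3]), array([209.2,  80.9]), 34.0) z45 (array([ 564.5, -238.2]), array([200.5,  77.6]), 34.0)
  white 132 [ 0.527 -0.259  0.038]
  z17-34 806 (array([ 576.6, -220.1]), array([204.2,  63.2]), 33.6) [ 0.5705 -0.2211  0.0243]
```

View pics/crop1.png

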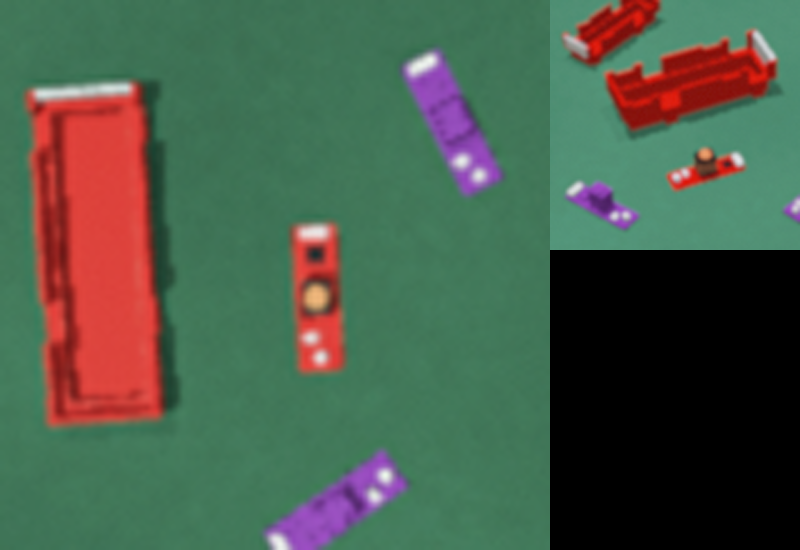

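The crop shows the large red tray's white end at the top, towards +x. The copper-coil board, at crop (316,297), lies almost parallel to the tray. Next I'll work out the first approach.

```bash
cat > go.py <<'E'
import sys
from station import robot
import numpy as np
from scipy.spatial.transform import Rotation as R
s=robot.get_state(); x,y,z,psi=map(float,sys.argv[1:5])
A=R.from_euler("xyz",s["eef_rot"]); B=R.from_euler("xyz",[np.pi,0,np.radians(psi)])
dp=A.inv().apply(np.array([x,y,z])-s["tcp_pos"])/.8
print("t",round(s["time"],2),"pos",np.round(s["tcp_pos"],4),"rot",np.round(np.degrees(s["eef_rot"]),2),"q",np.round(s["q"],2),"w",round(s["width"],4),"F",np.round(s["contact_force"],1))
print("shift",np.round(dp,4),"turn",np.round((A.inv()*B).as_rotvec()/.5,3))
E
python3 go.py .482 .0195 .14 93.4
```

```text
t 0.1 pos [0.1235 0.5354 0.2446] rot [-1.7991e+02 -1.0000e-02  1.6701e+02] q [ 1.21  0.33 -0.19  1.05 -0.    1.44] w 0.0852 F [0.2 0.1 0.4]
shift [-0.5817 -0.5274  0.1314] turn [-3.000e-03  2.000e-03  2.569e+00]
```

Call:
drive_tool(
  targets=[
    [-0.58, -0.53, 0.05, 0, 0, 1, 0.55],
    [-0.58, -0.53, 0.05, 0, 0, 1, 0.55],
    [-0.58, -0.53, 0.05, 0, 0, 1, 0.55],
    [-0.58, -0.53, 0.05, 0, 0, 1, 0.55],
    [-0.58, -0.53, 0.05, 0, 0, 1, 0.55],
    [-0.58, -0.53, 0.05, 0, 0, 1, 0.55],
    [-0.58, -0.53, 0.05, 0, 0, 1, 0.55],
    [-0.58, -0.53, 0.05, 0, 0, 1, 0.55],
    [-0.58, -0.53, 0.05, 0, 0, 1, 0.55],
    [-0.58, -0.53, 0.05, 0, 0, 1, 0.55],
    [-0.58, -0.53, 0.05, 0, 0, 1, 0.55],
    [-0.58, -0.53, 0.05, 0, 0, 1, 0.55],
  ],
  squeeze=25,
)

```text
time: 1.3
tcp_pos: [0.4642, 0.041, 0.2069]
eef_rot: [3.141, -0.0, 2.414]
contact_force: [1.1, 1.6, 0.6]
width: 0.0474
grasp_force: 0.0
```

Call:
drive_tool(
  targets=[
    [0, 0, 0, 0, 0, 1, 0.55],
    [0, 0, 0, 0, 0, 1, 0.55],
    [0, 0, 0, 0, 0, 1, 0.55],
    [0, 0, 0, 0, 0, 1, 0.55],
  ],
)

```text
time: 1.7
tcp_pos: [0.4632, 0.0427, 0.2067]
eef_rot: [-3.141, -0.0, 1.91]
contact_force: [-0.2, -0.8, -0.1]
width: 0.0468
grasp_force: 0.0
```

```bash
python3 go.py .482 .0195 .10 93.4
```

```text
t 1.7 pos [0.4632 0.0427 0.2067] rot [-1.7994e+02 -3.0000e-02  1.0946e+02] q [-0.07  0.2  -0.46  0.9   0.    1.16] w 0.0468 F [-0.2 -0.8 -0.1]
shift [-0.0352  0.0126  0.1334] turn [-0.002 -0.001  0.561]
```

Call:
drive_tool(
  targets=[
    [-0.035, 0.0125, 0.133, 0, 0, 0.56, 0.55],
    [-0.035, 0.0125, 0.133, 0, 0, 0.56, 0.55],
    [-0.035, 0.0125, 0.133, 0, 0, 0.56, 0.55],
    [-0.035, 0.0125, 0.133, 0, 0, 0.56, 0.55],
    [-0.035, 0.0125, 0.133, 0, 0, 0.56, 0.55],
  ],
)

```text
time: 2.2
tcp_pos: [0.4829, 0.0202, 0.102]
eef_rot: [3.141, -0.0, 1.636]
contact_force: [0.3, -0.9, 0.2]
width: 0.0471
grasp_force: 0.0
```

```bash
python3 go.py .482 .0195 .025 93.4
python3 - <<'E'
from h import *
d=robot.get_image("side");np.savez("side1.npz",**d);e=robot.get_image("top")
a=cv2.resize(d["color"][190:290,240:370],(780,600),interpolation=2)
cv2.imwrite("pics/s1.png",cv2.resize(np.hstack([d["color"][170:290,220:380],e["color"][200:320,240:400]]),(800,300),interpolation=2)[:,:,::-1])
E
```

```text
t 2.2 pos [0.4829 0.0202 0.102 ] rot [ 1.7996e+02 -1.0000e-02  9.3760e+01] q [-0.11  0.36 -0.56  0.65  0.    1.39] w 0.0471 F [ 0.3 -0.9  0.2]
shift [-0.0008 -0.0012  0.0962] turn [ 0.001 -0.     0.013]
```

View pics/s1.png

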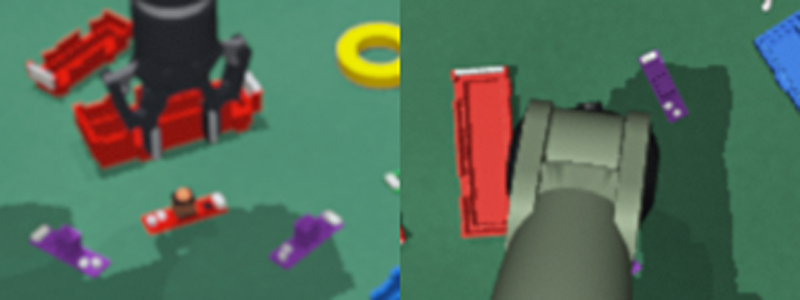

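The side view shows the fingertips at crop (155,150) and (212,135), straddling the coil at (183,200). I'll descend.

Call:
drive_tool(
  targets=[
    [-0.001, -0.001, 0.05, 0, 0, 0, 0.55],
    [-0.001, -0.001, 0.075, 0, 0, 0, 0.55],
    [-0.001, -0.001, 0.087, 0, 0, 0, 0.55],
    [-0.001, -0.001, 0.096, 0, 0, 0, 0.55],
    [-0.001, -0.001, 0.096, 0, 0, 0, 0.55],
  ],
)

```text
time: 2.8
tcp_pos: [0.4821, 0.0192, 0.0244]
eef_rot: [3.141, 0.0, 1.635]
contact_force: [0.2, 0.2, -0.2]
width: 0.0468
grasp_force: 0.0
```

Call:
drive_tool(
  targets=[
    [0, 0, 0, 0, 0, 0, 0.1],
    [0, 0, 0, 0, 0, 0, 0.1],
    [0, 0, 0, 0, 0, 0, 0.1],
    [0, 0, 0, 0, 0, 0, 0.1],
    [0, 0, 0, 0, 0, 0, 0.1],
  ],
  squeeze=25,
)

```text
time: 3.3
tcp_pos: [0.4827, 0.0191, 0.025]
eef_rot: [3.139, 0.0, 1.635]
contact_force: [-1.0, 0.8, 7.8]
width: 0.0196
grasp_force: 26.2
```

Call:
drive_tool(
  targets=[
    [0, 0, -0.02, 0, 0, 0, 0.1],
    [0, 0, -0.05, 0, 0, 0, 0.1],
    [0, 0, -0.1, 0, 0, 0, 0.1],
    [0, 0, -0.11, 0, 0, 0, 0.1],
    [0, 0, -0.11, 0, 0, 0, 0.1],
  ],
)

```text
time: 3.8
tcp_pos: [0.4831, 0.019, 0.1135]
eef_rot: [3.138, 0.001, 1.635]
contact_force: [0.4, -0.9, 0.0]
width: 0.0195
grasp_force: 25.4
```

```bash
python3 go.py .5055 .1395 .11 94.7
python3 - <<'E'
from h import *
d=robot.get_image("side");np.savez("side2.npz",**d)
cv2.imwrite("pics/s2.png",cv2.resize(d["color"][150:290,220:380],(800,700))[:600,:,::-1])
E
```

```text
t 3.8 pos [0.4831 0.019  0.1135] rot [1.7978e+02 4.0000e-02 9.3670e+01] q [-0.11  0.34 -0.55  0.67  0.    1.39] w 0.0195 F [ 0.4 -0.9  0. ]
shift [0.1485 0.0376 0.0045] turn [ 0.008  0.001 -0.036]
```

View pics/s2.png

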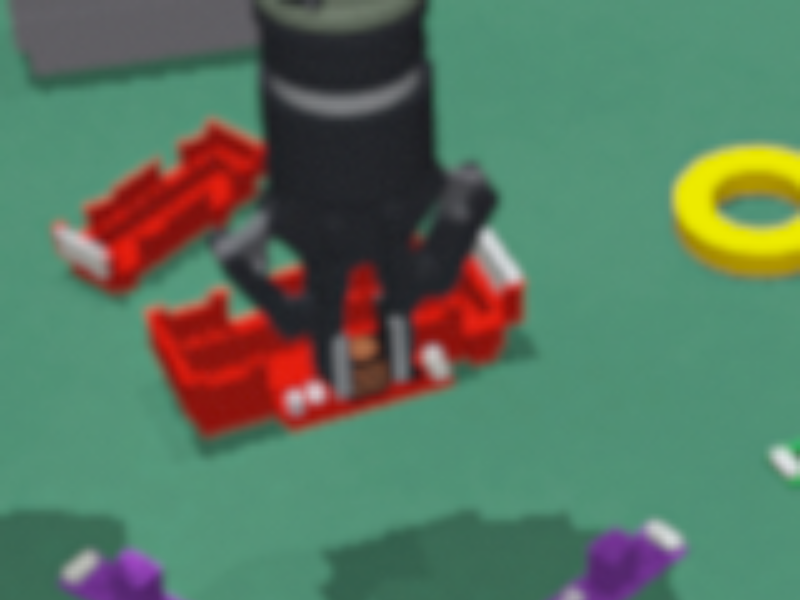

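The side view shows the board held level between the fingers, with the coil at crop (365,365). I'll carry it over the red tray.

Call:
drive_tool(
  targets=[
    [0.05, 0.012, 0.004, 0, 0, -0.02, 0.1],
    [0.1, 0.025, 0.004, 0, 0, -0.036, 0.1],
    [0.148, 0.0375, 0.004, 0, 0, -0.036, 0.1],
    [0.148, 0.0375, 0.004, 0, 0, -0.036, 0.1],
    [0.148, 0.0375, 0.004, 0, 0, -0.036, 0.1],
  ],
)

```text
time: 4.35
tcp_pos: [0.5027, 0.1397, 0.107]
eef_rot: [-3.138, 0.001, 1.655]
contact_force: [-1.0, 0.4, -1.4]
width: 0.0191
grasp_force: 25.4
```

```bash
python3 go.py .5055 .1395 .029 94.7
python3 - <<'E'
from h import *
d=robot.get_image("side")
cv2.imwrite("pics/s3.png",cv2.resize(d["color"][150:270,220:380],(800,600))[:,:,::-1])
E
```

```text
t 4.35 pos [0.5027 0.1397 0.107 ] rot [-1.7982e+02  3.0000e-02  9.4810e+01] q [ 0.13  0.41 -0.45  0.71 -0.    1.62] w 0.0191 F [-1.   0.4 -1.4]
shift [-0.0005  0.0038  0.0974] turn [-0.006  0.001  0.004]
```

View pics/s3.png

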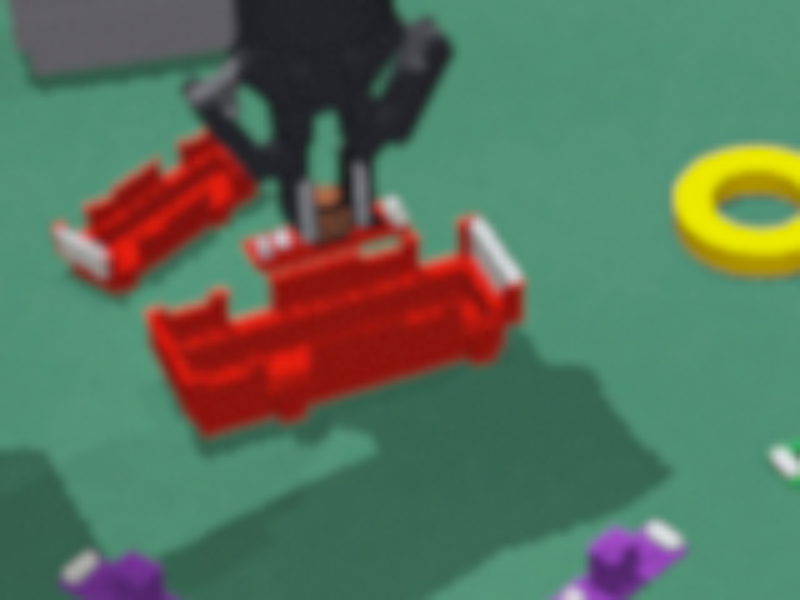

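The board hangs above the tray, centred and aligned with it. I'll lower it.

Call:
drive_tool(
  targets=[
    [0, 0.004, 0.04, 0, 0, 0, 0.1],
    [0, 0.004, 0.07, 0, 0, 0, 0.1],
    [0, 0.004, 0.085, 0, 0, 0, 0.1],
    [0, 0.004, 0.0925, 0, 0, 0, 0.1],
    [0, 0.004, 0.0925, 0, 0, 0, 0.1],
    [0, 0.004, 0.0925, 0, 0, 0, 0.1],
  ],
)

```text
time: 5.0
tcp_pos: [0.5078, 0.1392, 0.0355]
eef_rot: [3.141, -0.0, 1.652]
contact_force: [0.1, 0.1, -0.5]
width: 0.0192
grasp_force: 25.4
```

Call:
drive_tool(
  targets=[
    [0, 0, 0.004, 0, 0, 0, 0.1],
    [0, 0, 0.006, 0, 0, 0, 0.1],
    [0, 0, 0.0075, 0, 0, 0, 0.1],
    [0, 0, 0.0075, 0, 0, 0, 0.1],
    [0, 0, 0.0075, 0, 0, 0, 0.1],
  ],
)

```text
time: 5.5
tcp_pos: [0.5072, 0.1395, 0.0289]
eef_rot: [3.141, -0.0, 1.653]
contact_force: [1.4, -0.5, -0.1]
width: 0.0193
grasp_force: 25.4
```

Call:
drive_tool(
  targets=[
    [0, 0, 0.001, 0, 0, 0, 0.1],
    [0, 0, 0.002, 0, 0, 0, 0.1],
    [0, 0, 0.002, 0, 0, 0, 0.1],
    [0, 0, 0.002, 0, 0, 0, 0.1],
  ],
)

```text
time: 5.9
tcp_pos: [0.5074, 0.1395, 0.028]
eef_rot: [3.141, -0.0, 1.653]
contact_force: [-2.0, 0.5, 8.2]
width: 0.0194
grasp_force: 26.4
```

Call:
drive_tool(
  targets=[
    [0, 0, -0.0007, 0, 0, 0, 0.1],
    [0, 0, -0.0007, 0, 0, 0, 0.1],
  ],
)

```text
time: 6.1
tcp_pos: [0.5074, 0.1395, 0.028]
eef_rot: [3.141, -0.0, 1.653]
contact_force: [-1.1, 0.5, 4.3]
width: 0.0195
grasp_force: 26.0
```

Call:
drive_tool(
  targets=[
    [0, 0, -0.0008, 0, 0, 0, 0.1],
    [0, 0, -0.0008, 0, 0, 0, 0.28],
    [0, 0, -0.0008, 0, 0, 0, 0.36],
    [0, 0, -0.0008, 0, 0, 0, 0.4],
    [0, 0, -0.002, 0, 0, 0, 0.4],
  ],
)

```text
time: 6.6
tcp_pos: [0.5071, 0.1394, 0.0292]
eef_rot: [-3.141, 0.0, 1.653]
contact_force: [0.1, -0.1, 0.5]
width: 0.0341
grasp_force: 0.0
```

Call:
drive_tool(
  targets=[
    [0, 0, -0.03, 0, 0, 0, 0.4],
    [0, 0, -0.09, 0, 0, 0, 0.5],
    [0, 0, -0.15, 0, 0, 0, 1],
    [0, 0, -0.2, 0, 0, 0, 1],
    [0, 0, -0.2, 0, 0, 0, 1],
    [0, 0, -0.2, 0, 0, 0, 1],
  ],
)

```text
time: 7.2
tcp_pos: [0.5079, 0.1395, 0.1902]
eef_rot: [3.139, -0.0, 1.653]
contact_force: [0.1, -0.7, -0.6]
width: 0.0851
grasp_force: 0.0
```

```bash
python3 go.py .5705 -.2245 .14 214
```

```text
t 7.2 pos [0.5079 0.1395 0.1902] rot [ 1.7986e+02 -1.0000e-02  9.4700e+01] q [ 0.13  0.33 -0.34  0.9  -0.    1.62] w 0.0851 F [ 0.1 -0.7 -0.6]
shift [-0.4599  0.0406  0.0629] turn [ 3.000e-03  5.000e-03 -4.164e+00]
```

Call:
drive_tool(
  targets=[
    [-0.46, 0.04, 0.03, 0, 0, -1, 1],
    [-0.46, 0.04, 0.03, 0, 0, -1, 1],
    [-0.46, 0.04, 0.03, 0, 0, -1, 1],
    [-0.46, 0.04, 0.03, 0, 0, -1, 1],
    [-0.46, 0.04, 0.03, 0, 0, -1, 1],
    [-0.46, 0.04, 0.03, 0, 0, -1, 1],
    [-0.46, 0.04, 0.03, 0, 0, -1, 1],
    [-0.46, 0.04, 0.03, 0, 0, -1, 1],
    [-0.46, 0.04, 0.03, 0, 0, -1, 1],
    [-0.46, 0.04, 0.03, 0, 0, -1, 1],
  ],
)

```text
time: 8.2
tcp_pos: [0.5678, -0.2246, 0.1629]
eef_rot: [-3.14, -0.004, 2.151]
contact_force: [0.3, 1.2, -1.1]
width: 0.0853
grasp_force: 0.0
```

Call:
drive_tool(
  targets=[
    [0, 0, 0, 0, 0, -1, 1],
    [0, 0, 0, 0, 0, -1, 1],
    [0, 0, 0, 0, 0, -1, 1],
    [0, 0, 0, 0, 0, -1, 1],
  ],
)

```text
time: 8.6
tcp_pos: [0.5685, -0.2222, 0.1644]
eef_rot: [3.141, -0.003, 2.659]
contact_force: [0.0, -0.3, -0.5]
width: 0.0856
grasp_force: 0.0
```

Call:
drive_tool(
  targets=[
    [0, 0, 0, 0, 0, -1, 1],
    [0, 0, 0, 0, 0, -1, 1],
    [0, 0, 0, 0, 0, -1, 1],
    [0, 0, 0, 0, 0, -1, 1],
  ],
)

```text
time: 9.0
tcp_pos: [0.5685, -0.2222, 0.1644]
eef_rot: [3.14, -0.002, -3.124]
contact_force: [0.4, -0.4, -0.2]
width: 0.0855
grasp_force: 0.0
```

Call:
drive_tool(
  targets=[
    [0, 0, 0, 0, 0, -1, 1],
    [0, 0, 0, 0, 0, -1, 1],
    [0, 0, 0, 0, 0, -1, 1],
    [0, 0, 0, 0, 0, -1, 1],
  ],
)

```text
time: 9.4
tcp_pos: [0.5685, -0.2222, 0.1644]
eef_rot: [3.139, -0.001, -2.624]
contact_force: [0.8, 0.0, -0.5]
width: 0.0856
grasp_force: 0.0
```

```bash
python3 go.py .5705 -.2245 .1 214
python3 - <<'E'
from h import *
d=robot.get_image("top"); np.savez("top4.npz",**d)
cv2.imwrite("pics/t4.png",cv2.resize(d["color"][190:310,230:390],(800,600))[:,:,::-1])
P=cloud(d);M=masks(d)
m=[b for b in blobs(M["red"],900,6000)][0]; m2=cv2.dilate(m[0].astype(np.uint8),np.ones((9,9)))>0
print(m[1:]); z=(P[...,2]>.036)&(P[...,2]<.05)&m2; print(rect(P[z]))
E
```

```text
t 9.4 pos [ 0.5685 -0.2222  0.1644] rot [ 1.7987e+02 -6.0000e-02 -1.5035e+02] q [-0.49  0.5  -0.14  0.93  0.   -1.01] w 0.0856 F [ 0.8  0.  -0.5]
shift [-0.0008 -0.004   0.0805] turn [ 0.005 -0.002 -0.152]
(array([ 260,  227,   28,   68, 1385], dtype=int32), array([273.9234657 , 261.76967509]))
(array([505.8, 140.7]), array([179.6,  60.6]), 4.6)
```

View pics/t4.png

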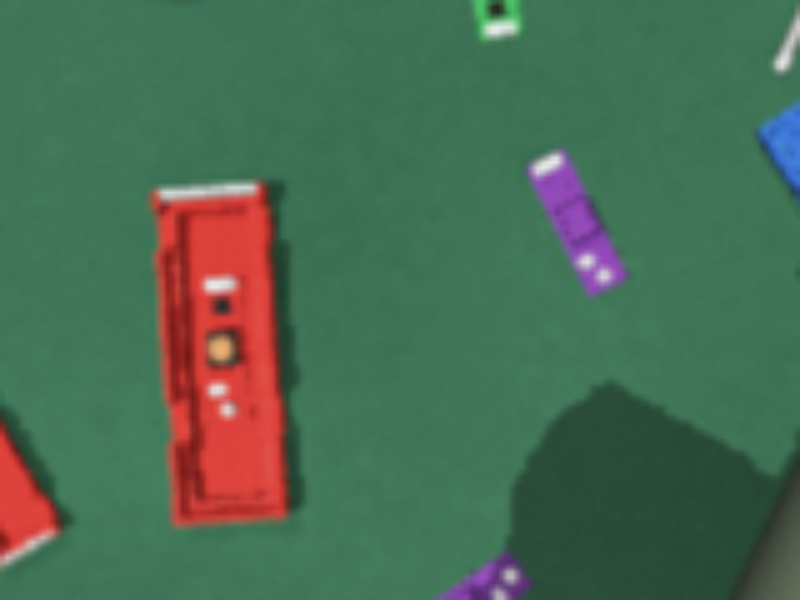

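The board lies flat in the red tray with its coil at crop (221,349), and the tray hasn't moved. I'll go down to the blue tray.

Call:
drive_tool(
  targets=[
    [-0.001, -0.004, 0.04, 0.005, -0.002, -0.15, 1],
    [-0.001, -0.004, 0.08, 0.005, -0.002, -0.15, 1],
    [-0.001, -0.004, 0.08, 0.005, -0.002, -0.15, 1],
    [-0.001, -0.004, 0.08, 0.005, -0.002, -0.15, 1],
  ],
)

```text
time: 9.85
tcp_pos: [0.5708, -0.2256, 0.1009]
eef_rot: [-3.142, -0.0, -2.555]
contact_force: [0.8, -0.1, 1.0]
width: 0.0854
grasp_force: 0.0
```

```bash
python3 go.py .5705 -.2243 .028 214
```

```text
t 9.85 pos [ 0.5708 -0.2256  0.1009] rot [-1.8000e+02 -1.0000e-02 -1.4637e+02] q [-0.5   0.57 -0.21  0.8  -0.   -1.08] w 0.0854 F [ 0.8 -0.1  1. ]
shift [-0.0006  0.0015  0.0912] turn [-0.    -0.    -0.013]
```

Call:
drive_tool(
  targets=[
    [-0.0005, 0.0015, 0.03, 0, 0, -0.013, 1],
    [-0.0005, 0.0015, 0.06, 0, 0, -0.013, 1],
    [-0.0005, 0.0015, 0.08, 0, 0, -0.013, 1],
    [-0.0005, 0.0015, 0.091, 0, 0, -0.013, 1],
    [-0.0005, 0.0015, 0.091, 0, 0, -0.013, 1],
    [-0.0005, 0.0015, 0.091, 0, 0, -0.013, 1],
  ],
)

```text
time: 10.45
tcp_pos: [0.5723, -0.2263, 0.0299]
eef_rot: [-3.137, 0.002, -2.549]
contact_force: [-0.4, 0.1, 0.5]
width: 0.0858
grasp_force: 0.0
```

Call:
drive_tool(
  targets=[
    [0, 0, 0, 0, 0, 0, 0.8],
    [0, 0, 0, 0, 0, 0, 0.7],
    [0, 0, 0, 0, 0, 0, 0.6],
    [0, 0, 0, 0, 0, 0, 0.6],
    [0, 0, 0, 0, 0, 0, 0.6],
    [0, 0, 0, 0, 0, 0, 0.6],
  ],
  squeeze=30,
)

```text
time: 11.05
tcp_pos: [0.5718, -0.226, 0.0297]
eef_rot: [-3.138, 0.002, -2.549]
contact_force: [-1.2, 1.4, 6.2]
width: 0.0596
grasp_force: 33.7
```

```bash
python3 go.py .5705 -.2243 .028 214
```

```text
t 11.05 pos [ 0.5718 -0.226   0.0297] rot [-1.7981e+02  1.1000e-01 -1.4604e+02] q [-0.5   0.65 -0.27  0.65  0.   -1.09] w 0.0596 F [-1.2  1.4  6.2]
shift [0.0002 0.0027 0.0021] turn [-0.007  0.004 -0.001]
```

Call:
drive_tool(
  targets=[
    [0, 0, -0.01, 0, 0, 0, 0.6],
    [0, 0, -0.03, 0, 0, 0, 0.6],
    [0, 0, -0.07, 0, 0, 0, 0.6],
    [0, 0, -0.11, 0, 0, 0, 0.6],
    [0, 0, -0.14, 0, 0, 0, 0.6],
    [0, 0, -0.15, 0, 0, 0, 0.6],
    [0, 0, -0.15, 0, 0, 0, 0.6],
    [0, 0, -0.15, 0, 0, 0, 0.6],
  ],
)

```text
time: 11.85
tcp_pos: [0.5703, -0.2254, 0.1473]
eef_rot: [-3.141, -0.0, -2.549]
contact_force: [0.2, 0.3, -3.2]
width: 0.0595
grasp_force: 33.4
```

```bash
python3 go.py .506 .14 .14 184.6
```

```text
t 11.85 pos [ 0.5703 -0.2254  0.1473] rot [-179.95   -0.   -146.04] q [-0.5   0.52 -0.16  0.89 -0.   -1.09] w 0.0595 F [ 0.2  0.3 -3.2]
shift [-0.1885  0.4238  0.0087] turn [-0.002  0.     1.025]
```

Call:
drive_tool(
  targets=[
    [-0.01, 0.02, 0, 0, 0, 0.05, 0.6],
    [-0.025, 0.055, 0, 0, 0, 0.15, 0.6],
    [-0.045, 0.1, 0, 0, 0, 0.26, 0.6],
    [-0.067, 0.15, 0, 0, 0, 0.37, 0.6],
    [-0.089, 0.2, 0, 0, 0, 0.48, 0.6],
    [-0.111, 0.25, 0, 0, 0, 0.6, 0.6],
    [-0.133, 0.3, 0, 0, 0, 0.72, 0.6],
    [-0.153, 0.345, 0, 0, 0, 0.83, 0.6],
    [-0.17, 0.382, 0, 0, 0, 0.91, 0.6],
    [-0.18, 0.405, 0, 0, 0, 0.96, 0.6],
    [-0.186, 0.418, 0, 0, 0, 0.99, 0.6],
    [-0.188, 0.424, 0, 0, 0, 1, 0.6],
  ],
)

```text
time: 13.05
tcp_pos: [0.5048, 0.1406, 0.1461]
eef_rot: [-3.14, -0.001, -3.047]
contact_force: [-0.0, 0.3, -2.5]
width: 0.0594
grasp_force: 33.4
```

Call:
drive_tool(
  targets=[
    [0, 0, 0.005, 0, 0, 0.03, 0.6],
    [0, 0, 0.008, 0, 0, 0.03, 0.6],
    [0, 0, 0.008, 0, 0, 0.03, 0.6],
    [0, 0, 0.008, 0, 0, 0.03, 0.6],
  ],
)

```text
time: 13.45
tcp_pos: [0.5063, 0.1388, 0.1411]
eef_rot: [-3.14, 0.001, -3.065]
contact_force: [-0.5, 0.2, -1.5]
width: 0.0595
grasp_force: 33.4
```

```bash
python3 go.py .506 .14 .1 184.6
python3 - <<'E'
from h import *
d=robot.get_image("side");e=robot.get_image("top");np.savez("side5.npz",**d);np.savez("top5.npz",**e)
cv2.imwrite("pics/s5.png",cv2.resize(np.hstack([d["color"][130:250,220:380],e["color"][190:310,200:360]]),(800,300),interpolation=2)[:,:,::-1])
E
```

```text
t 13.45 pos [0.5063 0.1388 0.1411] rot [-1.7989e+02  8.0000e-02 -1.7561e+02] q [ 0.13  0.38 -0.41  0.78 -0.    0.05] w 0.0595 F [-0.5  0.2 -1.5]
shift [0.0004 0.0016 0.0514] turn [-0.004  0.003 -0.007]
```

View pics/s5.png

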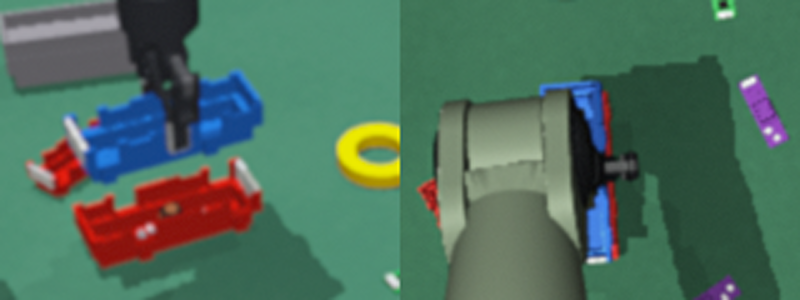

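White ends are now opposite: the blue one is towards the robot at crop (72,135), and the red one is far at (248,178). I'll compare the blue rim with the red rim in both views.

```bash
cat > ext.py <<'E'
from h import *
def ext(d,lo,hi,reg,a=4.65,col="red"):
    P=cloud(d);M=masks(d);m=np.zeros((480,640),bool);x0,x1,y0,y1=reg
    m[y0:y1,x0:x1]=1; c=cv2.dilate((M[col]&m).astype(np.uint8),np.ones((7,7)))>0
    k=c&(M[col]|M["white"])&(P[...,2]>lo)&(P[...,2]<hi); v,u=np.nonzero(k)
    z=(lo+hi)/2; p=onplane(d,u+0.,v+0.,np.full(len(u),z))[:,:2]*1000
    t=np.radians(a);U=p@[np.cos(t),np.sin(t)];W=p@[-np.sin(t),np.cos(t)]
    e=lambda q:(round(float(np.sort(q)[:6].mean()),1),round(float(np.sort(q)[-6:].mean()),1))
    return len(u),e(U),e(W),rect(np.c_[p/1000,p[:,:1]])
E
python3 - <<'E'
from ext import *
L=lambda n:dict(np.load(n+".npz"))
print("red top0",ext(L("top0"),.038,.052,(250,300,215,305)),ext(L("top4"),.038,.052,(250,300,215,305)))
print("red side0",ext(L("side0"),.038,.052,(245,330,185,242)))
print("red side5",ext(L("side5"),.038,.052,(245,330,185,242)))
for n,r in(("top5",(250,310,215,305)),("side5",(230,340,140,220))): print("blue",n,ext(L(n),.148,.162,r,col="blue"))
print("blue0 top",ext(L("top0"),.038,.052,(370,450,190,290),a=34,col="blue"), ext(L("side0"),.038,.052,(320,420,260,370),a=34,col="blue"))
t=np.radians(4.65);c=np.array([505.7,140.5]);print("red c in u,w",c@[np.cos(t),np.sin(t)],c@[-np.sin(t),np.cos(t)]);c=np.array([506.3,138.8]);print("tcp",c@[np.cos(t),np.sin(t)],c@[-np.sin(t),np.cos(t)])
E
```

```text
red top0 (202, (426.0, 605.1), (68.8, 128.8), (array([506. , 140.2]), array([179.9,  60.1]), 4.9)) (197, (426.0, 605.1), (68.9, 128.7), (array([506., 140.]), array([180.,  60.]), 5.0))
red side0 (264, (420.5, 600.8), (58.7, 125.9), (array([501.5, 133.2]), array([182.5,  68.5]), 5.0))
red side5 (243, (421.4, 600.8), (59.0, 125.3), (array([502., 132.]), array([181.2,  69.8]), 4.5))
blue top5 (121, (427.7, 607.0), (66.5, 124.5), (array([507.7, 134.2]), array([181.8,  58.7]), 7.2))
blue side5 (292, (422.4, 603.2), (55.1, 128.0), (array([503.4, 133.6]), array([181.8,  75.9]), 4.3))
blue0 top (226, (258.2, 437.9), (-535.1, -474.1), (array([ 570.7, -223.6]), array([180. ,  61.6]), 34.0)) (383, (251.4, 433.8), (-538.3, -475.6), (array([ 567. , -229.2]), array([183.9,  63.3]), 34.2))
red c in u,w 515.4256535994938 99.04108042390618
tcp 515.8858618362954 97.29803470483282
```

```bash
python3 go.py .5044 .1402 .084 184.7
```

```text
t 13.55 pos [0.5066 0.1391 0.1414] rot [-1.799e+02  1.300e-01 -1.756e+02] q [ 0.13  0.38 -0.41  0.78 -0.    0.05] w 0.0589 F [-0.7  0.5 -1.2]
shift [0.0028 0.0018 0.0718] turn [-0.004  0.004 -0.01 ]
```

Call:
drive_tool(
  targets=[
    [0.001, 0.001, 0.01, 0, 0, -0.01, 0.6],
    [0.0025, 0.0018, 0.03, 0, 0, -0.01, 0.6],
    [0.0025, 0.0018, 0.05, 0, 0, -0.01, 0.6],
    [0.0025, 0.0018, 0.065, 0, 0, -0.01, 0.6],
    [0.0025, 0.0018, 0.072, 0, 0, -0.01, 0.6],
    [0.0025, 0.0018, 0.072, 0, 0, -0.01, 0.6],
    [0.0025, 0.0018, 0.072, 0, 0, -0.01, 0.6],
  ],
)

```text
time: 14.25
tcp_pos: [0.5047, 0.1408, 0.0841]
eef_rot: [-3.14, 0.002, -3.059]
contact_force: [0.5, -0.4, -2.0]
width: 0.0595
grasp_force: 33.4
```

```bash
python3 go.py .5044 .1402 .072 184.7
python3 - <<'E'
from ext import *
d=robot.get_image("side");e=robot.get_image("top");np.savez("side6.npz",**d);np.savez("top6.npz",**e)
zr=robot.get_state()["tcp_pos"][2]-.0297+.045;print("rim",zr)
print("blue top",ext(e,zr-.007,zr+.007,(250,310,215,305),col="blue")); print("blue side",ext(d,zr-.007,zr+.007,(230,340,150,240),col="blue"))
cv2.imwrite("pics/s6.png",cv2.resize(d["color"][150:250,225:345],(720,600),interpolation=2)[:,:,::-1])
E
```

```text
t 14.25 pos [0.5047 0.1408 0.0841] rot [-1.7990e+02  1.4000e-01 -1.7526e+02] q [ 0.13  0.45 -0.48  0.65 -0.    0.05] w 0.0595 F [ 0.5 -0.4 -2. ]
shift [ 0.0005 -0.0007  0.0151] turn [-0.003  0.005  0.001]
rim 0.09976007819550428
blue top (119, (426.4, 605.4), (68.3, 127.3), (array([506.7, 136.8]), array([181.2,  58.7]), 7.2))
blue side (206, (421.1, 600.8), (58.5, 126.9), (array([501.5, 134.5]), array([181.3,  70.6]), 5.1))
```

View pics/s6.png

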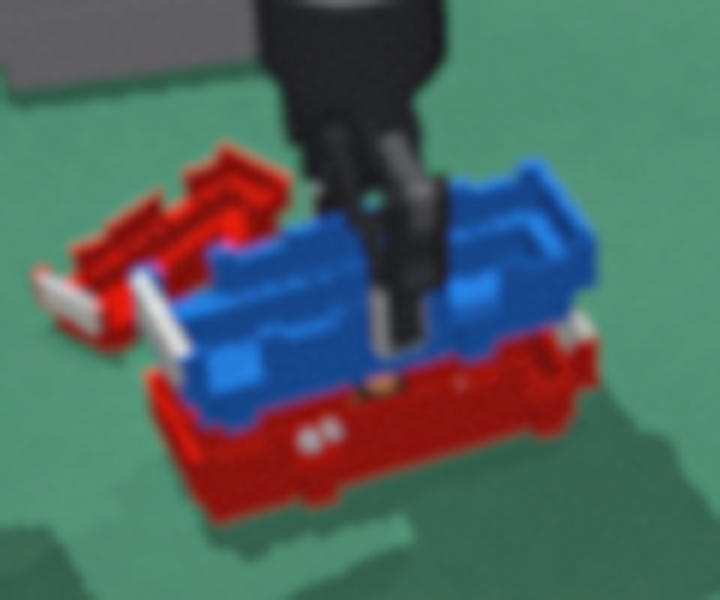

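Blue is now lined up with red to within about 0.5 mm, so I'll lower it slowly.

Call:
drive_tool(
  targets=[
    [0, 0, 0.004, 0, 0, 0, 0.6],
    [0, 0, 0.008, 0, 0, 0, 0.6],
    [0, 0, 0.012, 0, 0, 0, 0.6],
    [0, 0, 0.015, 0, 0, 0, 0.6],
    [0, 0, 0.015, 0, 0, 0, 0.6],
    [0, 0, 0.015, 0, 0, 0, 0.6],
  ],
)

```text
time: 14.95
tcp_pos: [0.5043, 0.1407, 0.0717]
eef_rot: [-3.14, 0.002, -3.059]
contact_force: [0.2, 1.0, -1.8]
width: 0.0594
grasp_force: 33.4
```

Call:
drive_tool(
  targets=[
    [0, 0, 0.001, 0, 0, 0, 0.6],
    [0, 0, 0.0015, 0, 0, 0, 0.6],
    [0, 0, 0.0015, 0, 0, 0, 0.6],
    [0, 0, 0.0015, 0, 0, 0, 0.6],
  ],
)

```text
time: 15.35
tcp_pos: [0.5045, 0.1407, 0.0706]
eef_rot: [-3.14, 0.002, -3.059]
contact_force: [-0.5, -0.8, -1.5]
width: 0.0591
grasp_force: 33.4
```

Call:
drive_tool(
  targets=[
    [0, 0, 0.0005, 0, 0, 0, 0.6],
    [0, 0, 0.001, 0, 0, 0, 0.6],
    [0, 0, 0.001, 0, 0, 0, 0.6],
    [0, 0, 0.001, 0, 0, 0, 0.6],
  ],
)

```text
time: 15.75
tcp_pos: [0.5044, 0.1407, 0.0698]
eef_rot: [-3.14, 0.002, -3.059]
contact_force: [0.2, -0.3, -2.1]
width: 0.0597
grasp_force: 33.5
```

Call:
drive_tool(
  targets=[
    [0, 0, 0.0005, 0, 0, 0, 0.6],
    [0, 0, 0.001, 0, 0, 0, 0.6],
    [0, 0, 0.001, 0, 0, 0, 0.6],
  ],
)

```text
time: 16.05
tcp_pos: [0.5045, 0.1407, 0.0697]
eef_rot: [-3.14, 0.002, -3.059]
contact_force: [-2.4, -0.4, 5.3]
width: 0.0595
grasp_force: 34.4
```

Call:
drive_tool(
  targets=[
    [0, 0, 0.0005, 0, 0, 0, 0.6],
    [0, 0, 0.001, 0, 0, 0, 0.6],
    [0, 0, 0.001, 0, 0, 0, 0.6],
  ],
)

```text
time: 16.35
tcp_pos: [0.5045, 0.1407, 0.0696]
eef_rot: [-3.14, 0.003, -3.059]
contact_force: [-4.6, -0.2, 11.6]
width: 0.0594
grasp_force: 35.3
```

Contact came at the expected height for the 40 mm stack. I'll ease off the push and then release.

Call:
drive_tool(
  targets=[
    [0, 0, -0.0012, 0, 0, 0, 0.6],
    [0, 0, -0.0015, 0, 0, 0, 0.6],
    [0, 0, -0.0015, 0, 0, 0, 0.72],
    [0, 0, -0.0015, 0, 0, 0, 0.8],
    [0, 0, -0.0015, 0, 0, 0, 0.9],
    [0, 0, -0.0015, 0, 0, 0, 1],
    [0, 0, -0.0015, 0, 0, 0, 1],
  ],
)

```text
time: 17.05
tcp_pos: [0.5045, 0.1407, 0.0693]
eef_rot: [-3.14, 0.002, -3.059]
contact_force: [0.2, 0.4, -0.1]
width: 0.0854
grasp_force: 0.0
```

```bash
python3 go.py .5043 .1407 .2 184.7
python3 - <<'E'
from ext import *
e=robot.get_image("top");d=robot.get_image("side")
print("blue top",ext(e,.078,.092,(250,310,215,305),col="blue")); print("blue side",ext(d,.078,.092,(230,340,150,240),col="blue"))
E
```

```text
t 17.05 pos [0.5045 0.1407 0.0693] rot [-1.7990e+02  1.1000e-01 -1.7526e+02] q [ 0.13  0.47 -0.49  0.61 -0.    0.05] w 0.0854 F [ 0.2  0.4 -0.1]
shift [-1.000e-04 -3.000e-04 -1.633e-01] turn [-0.004  0.004  0.001]
blue top (111, (426.2, 605.0), (68.2, 126.1), (array([505.9, 137.5]), array([180.3,  58.6]), 6.0))
blue side (217, (421.1, 600.9), (57.4, 126.2), (array([501.7, 134.7]), array([180.8,  72.6]), 4.2))
```

Call:
drive_tool(
  targets=[
    [0, 0, -0.01, 0, 0, 0, 1],
    [0, 0, -0.03, 0, 0, 0, 1],
    [0, 0, -0.07, 0, 0, 0, 1],
    [0, 0, -0.13, 0, 0, 0, 1],
    [0, 0, -0.18, 0, 0, 0, 1],
    [0, 0, -0.18, 0, 0, 0, 1],
  ],
)

```text
time: 17.75
tcp_pos: [0.5077, 0.1415, 0.2199]
eef_rot: [-3.14, 0.013, -3.059]
contact_force: [0.5, -0.4, -0.1]
width: 0.0852
grasp_force: 0.0
```

Call:
drive_tool(
  targets=[
    [0, 0.06, 0, 0, 0, 0, 1],
    [0, 0.12, 0, 0, 0, 0, 1],
    [0, 0.18, 0, 0, 0, 0, 1],
    [0, 0.24, 0, 0, 0, 0, 1],
    [0, 0.3, 0, 0, 0, 0, 1],
    [0, 0.3, 0, 0, 0, 0, 1],
    [0, 0.3, 0, 0, 0, 0, 1],
  ],
)

```text
time: 18.45
tcp_pos: [0.4834, 0.3809, 0.2124]
eef_rot: [-3.139, 0.001, -3.056]
contact_force: [0.0, -0.2, -0.8]
width: 0.0853
grasp_force: 0.0
```

Run:
```python
from ext import *
e=robot.get_image("top");d=robot.get_image("side")
print("blue top",ext(e,.078,.092,(240,310,205,305),col="blue")); print("red side",ext(d,.03,.052,(245,330,185,242)))
P=cloud(e);b=blobs(masks(e)["blue"],400,6000)
for m,st,c in b:
    p=P[m]; k=p[:,2]>.07; q=p[k]; lo,hi=(q[:,0]<.45),(q[:,0]>.56)
    print(st,"rim z near/far",np.percentile(q[lo,2],80).round(4),np.percentile(q[hi,2],80).round(4))
cv2.imwrite("pics/s7.png",cv2.resize(np.hstack([d["color"][140:260,220:380],e["color"][190:310,200:360]]),(800,300),interpolation=2)[:,:,::-1])
```

```text
blue top (222, (425.7, 605.0), (68.2, 128.4), (array([505.7, 139.7]), array([180. ,  60.6]), 4.8))
red side (248, (420.1, 601.3), (54.8, 209.9), (array([506.6, 170. ]), array([185.7, 175.6]), -6.0))
[ 259  225   28   71 1586] rim z near/far 0.0884 0.086
```

View pics/s7.png

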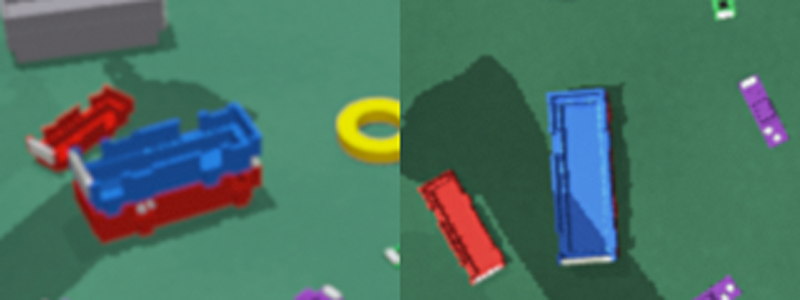

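The blue tray sits level on the red one with its rim at about 85 mm. It is centred to within about 0.5 mm and the white ends are opposite.

```bash
python3 -c "
from station import robot
print(robot.sign_off())"
```

```text
the job is handed in; nothing more can be done
None
```

The job is handed in: the red board lies flat in the red tray with its coil up, and the blue tray is stacked fully home on the rim with white ends opposite; setting the board down gave a brief contact reading of about 8 N through its coil block, eased off before release.

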